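# Take the clogged filter out of the bench dust extractor

## Task

Change-over on the bench dust extractor: reach in through the round port in its sloping panel, squeeze the dusty filter's two orange tabs together, turn it anticlockwise about an eighth of a turn to unlock it, and lift it straight out through the port without knocking the port's rubber rim hard. Stand it upright in the steel pan, setting it down gently rather than dropping it, and let go; leave everything else on the bench where it is.

Things in the scene. Friction and masses are not known exactly. Their poses are not given: they have to be found in the camera images.
- extractor: Blue sheet-steel dust extractor, fixed, 320 mm wide (y), 480 mm deep. Origin on the bench under the port's centre, z up, x to its back. Top panel slopes 20 deg, low towards its -x: 117 mm high at the front wall (x = -150 mm), 234 mm at x = 170 mm; fan chamber and motor behind, 235 mm high, to x = 327 mm. An inlet with a metal gate, 150 mm high, juts 70 mm from its +y side.
- port_ring: Black rubber rim of the round port in the sloping panel, fixed to the extractor. 140 mm inside, 156 mm outside. Origin at the port's centre on the panel's outer face, 172 mm above the bench; z is the port's axis, square to the panel, pointing out (20 deg from vertical, leaning to the extractor's -x). The rim stands 8 mm proud of the 4 mm panel.
- seat: Black bayonet seat on a pedestal inside the machine, fixed, 122 mm in from the port's centre along the port's axis. Origin at the middle of its top face, on which the filter stands; z outward along the port's axis. Its 12 mm high ring, 90 mm inside, has notches at +x and -x for the tab teeth and lips at +y and -y over the filter's lugs. Locked, the filter's x lies along the seat's x.
- filter: Dusty brown pleated filter cartridge, loose, about 0.25 kg, 72 mm in diameter, 116 mm high, locked on the seat, so tilted 20 deg at the start. Origin at the centre of its underside; z along its axis towards the tabs; tabs at +x and -x. Black top cap at 74 mm; a hub 28 mm across rises between the tabs to 90 mm. Lugs at the foot reach 42.5 mm from the axis at +y and -y.
- filter_grip (a point): Point on the filter's axis 104 mm above its underside, midway between the tabs' flat faces; axes as the filter. Keep fingertips more than 80 mm above the underside. With both tabs fully squeezed here, the filter turns freely anticlockwise seen from outside (positive about its z), up to a stop at 60 deg; from 30 deg on it can be drawn straight out along the axis (45 deg is good). Clockwise is blocked.
- tab_a (a joint): The orange tab at the filter's +x: a flat plate 24 mm wide (y), 4 mm thick, from 75 to 116 mm above the underside, outer face 28 mm from the axis. Reads 0 out, 0.007 m fully squeezed in towards the axis (42 mm over both tabs; 56 mm when out). Sprung: 5 N at rest, 10 N squeezed. Its tooth at the foot reaches 49 mm from the axis and leaves its notch after about 5 mm of squeeze.
- tab_b (a joint): The same tab at the filter's -x: 0 out, 0.007 m fully squeezed. Both spring out again when let go.
- pan: Shallow steel pan on the bench, too heavy to shift, 200 x 170 mm outside, walls 4 mm, 30 mm high. Origin under its centre, x along its 200 mm side, z up; inner floor 4 mm above the bench.
- new_filter: Clean white filter cartridge of the same shape, standing loose on the bench, 116 mm high, origin at the centre of its underside; leave alone.
- cover: The port's black round cover, 150 mm across, 45 mm high with its knob, lying on the bench; origin under its centre; leave alone.
- jar: Glass jar with steel lid, 72 mm across, 120 mm high, origin at the centre of its underside; leave alone.
- glue: Yellow glue bottle, 52 mm across, 150 mm high, origin at the centre of its underside; leave alone.
- block_a: Dark wood block 120 x 55 x 35 mm lying on top of block_b, origin under its centre; leave alone.
- block_b: Dark wood block 130 x 60 x 35 mm on the bench, origin under its centre; leave alone.
- brush: Hand brush lying on the bench; leave alone.
- screwdriver: Screwdriver lying on the bench; leave alone.
Things that resemble listed ones, but are neither listed nor needed, are in the scene too. Leave any green look-alike of the filter alone.

How it is judged:
By the outcome, as a careful person would: the job done as asked, in the order asked, and still so for the second after the job is handed in, with the robot touching nothing.
It also fails if it takes over 53 s, if anything falls off the work surface, if the arm or the gripper's body presses on something with over 40 N, if the wrist force passes 120 N, or if a joint passes its speed limit or range.

## Robot

A 6-joint arm with a two-finger parallel gripper is mounted at the origin on the work surface. World frame = base frame: x ahead of the robot, y to its left, z up, the work surface at z = 0. Lengths are in m, angles in rad, forces in N, time in s.
With the tool pointing down it reaches from about 0.35 to 0.975 m from the base axis. Payload 17.4 kg.
Tool frame: the origin (TCP) lies between the finger pads; the fingertips stand 17 mm ahead of it and the grasp point (between the pads) lies 2 mm behind it (tcp_to_tips is the distance from the TCP to the fingertips, in m); z points along the fingers, y is the direction in which the jaws open and shut (so a half turn about z gives the same grasp; the last joint's range is limited). The gripper opens to 85 mm and grips with 20 to 120 N. Pads are 22 mm wide; open, the fingers measure 114 mm over their backs; the gripper's body (76 mm by 85 mm) begins 54 mm behind the grasp point. The pads swing forward as they close: fully open they stand 13 mm farther back than shut.
Start: joints at [1.084, 0.116, 1.442, -0, 1.584, -0.038], TCP at [0.293, 0.608, 0.248] pointing down, gripper open.
Joint ranges: [-2.83, 2.83], [-0.83, 2.19], [0.07, 2.5], [-1.14, 4.28], [0.01, 3], [-2.97, 2.97]. Speed limits (rad/s): [1.89, 1.89, 2.22, 3.14, 3.14, 3.14].

## Interface

Orientations are given as a rotation vector (axis times angle).
In Python, from station import get_state, capture, camera_model, job_done, silhouettes, tcp_to_tips gives the robot as it stands.
- The arm moves only by the tool servo_tool, never from a script. Its argument "increments" is a list of rows, each a list of 6 numbers: the shift along the tool's x, y, z in mm, then the turn, a rotation vector about the tool's x, y, z in degrees. In form: [[dx, dy, dz, ax, ay, az], ...]. A call has 1 to 20 rows; each row is the pose to reach, as a shift and turn from the pose commanded when the call began, along the tool's axes at that moment; what a row does not reach only later rows make up. A row lasts 1/10 s, in which the tool goes at most 50 mm and 8.59 degrees, less where a joint would pass 70% of its speed; a pose out of reach is approached as far as the arm can. A call with a gripper value outside its range is refused whole. "grip" is the finger opening in mm, from 0 to 85.4, set as the call begins (left out, the last holds). The fingers move at their own pace and stop on an object; the grip force is fixed at half the most. Time passes only in rows, so rows that repeat a pose let the fingers close. It gives the time, the measured TCP pose, the force and the opening at its end, in the units of the state.
- get_state(): the state, without advancing time (a new reading comes with each control period).
- capture(name): name is "side" or "top" or "wrist"; returns the picture (420x560x3 uint8, red, green, blue); there is no depth.
- camera_model(name): a dict with "fx", "fy", "cx", "cy" (pixels), "eye" and "attitude" of the camera in the world. Camera axes: x right, y up, looking along -z (the intrinsics and any distortion apply to the point x, -y, -z); pixel columns grow to the right and rows downward; lengths in m; the calibration is good to about 2 mm. A picture is of the moment at which its call begins: read the wrist's pose just before it. camera_model takes no time and is no camera call; for the wrist camera it gives the pose at the moment of the call.
- job_done(): hands the job in, once; it reports no verdict.
Trained networks look in the newest picture that a camera, given by its name, has taken for a name from the list of things; names that differ only in an ending like _2 or _b are one class to them, and where a whole thing is asked for, a point or a joint stands for the part that bears it (a point fixed in the world has none). Each returns a list of dicts, best first, with "score" (0 to 1); they miss things now and then, are a little off and sometimes report something else, mostly with a low value. They report only what shows in the picture. A call takes as long as a camera call. They do not tell look-alikes from the thing itself.
- silhouettes(camera, name): "mask" (420x560 bool, what is visible of it) and "bbox" ([left, top, right, bottom] in pixels, round what is visible of it).
The state is a dict: "t": time; "q": joint angles; "qd": joint speeds; "tau": joint torques, N m; "ee_pos": TCP position; "ee_rot": TCP orientation; "contact_force": force on the tool from outside, world axes, zero at the start; "ft_torque": the same for the moment, N m; "opening": finger opening in m.
Only numpy, scipy, OpenCV 4.12 (cv2) and the standard library are available. Lean on these libraries where they do the work, as an engineer would, in place of code of your own. Each camera call takes 0.05 s, during which the arm holds its last target.

## Working session

There is one attempt and no reset: what is moved stays moved. The work goes in short steps, Python scripts to look and compute and a tool call to move; the robot and the scene stay as the last step left them, time stands still between calls to the robot, and variables do not carry over. Pictures are saved under pics/ and viewed, and the job is handed in when it is done.

Besides the shell and the picture viewer there is one more tool, called after "Call:" by a JSON object that holds its "op" and its "data", one argument or row to a line. servo_tool: Moves the arm, as the interface text tells. Its arguments: {"type":"object","properties":{"increments":{"type":"array"},"grip":{"type":"number"}},"required":["increments"]}

```bash
mkdir -p pics; cat > h.py <<'E'
import numpy as np, cv2
from scipy.spatial.transform import Rotation as R
from station import *
def save(n,f):
    im=capture(n); cv2.imwrite('pics/'+f,im[:,:,::-1]); return im
E
python3 - <<'E'
from h import *
s=get_state(); print({k:np.round(v,4).tolist() for k,v in s.items()})
for n in ['side','top','wrist']:
    save(n,n+'0.png'); print(n,camera_model(n))
print(tcp_to_tips)
E
```

```text
{'t': 0.0, 'q': [1.0842, 0.1165, 1.4423, 0.0, 1.584, -0.0378], 'qd': [-0.0013, 0.0007, 0.0007, 0.0019, -0.0001, -0.0006], 'tau': [-0.0012, -73.1978, -63.2486, 0.0001, 0.0064, 0.0], 'ee_pos': [0.2928, 0.608, 0.2476], 'ee_rot': [-0.6989, -3.0625, 0.0017], 'contact_force': [0.0425, -0.0641, -0.328], 'ft_torque': [-0.0138, 0.0091, -0.0559], 'opening': 0.0854}
side {'fx': 380.6901802440363, 'fy': 380.6901802440363, 'cx': 280.986634000194, 'cy': 206.56681630066615, 'eye': array([-0.1422966 , -0.7848704 ,  1.11569977]), 'attitude': array([ 0.75843153, -0.27185238, -0.60828197])}
top {'fx': 477.23427013076497, 'fy': 477.23427013076497, 'cx': 281.92205254423857, 'cy': 206.1538047849895, 'eye': array([ 0.17909988, -0.01369077,  1.70450242]), 'attitude': array([ 0.17262863, -0.13715979, -1.58800699])}
wrist {'fx': 361.5525681210965, 'fy': 361.5525681210965, 'cx': 277.828282907233, 'cy': 212.12082231849118, 'eye': array([0.22374428, 0.64093252, 0.37394915]), 'attitude': array([-0.26801999, -0.16781341,  1.11500087])}
0.017
```

View pics/side0.png

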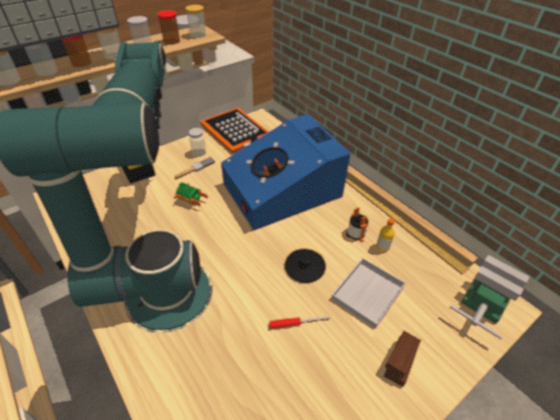

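View pics/top0.png

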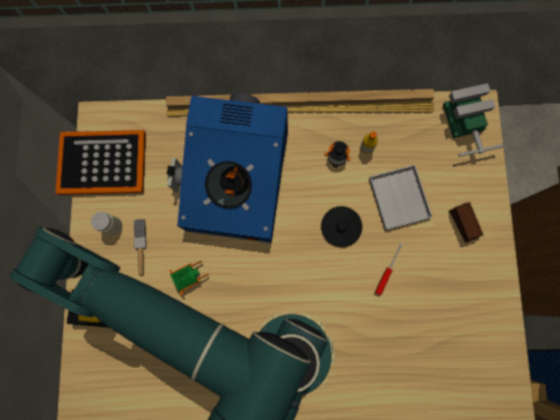

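View pics/wrist0.png

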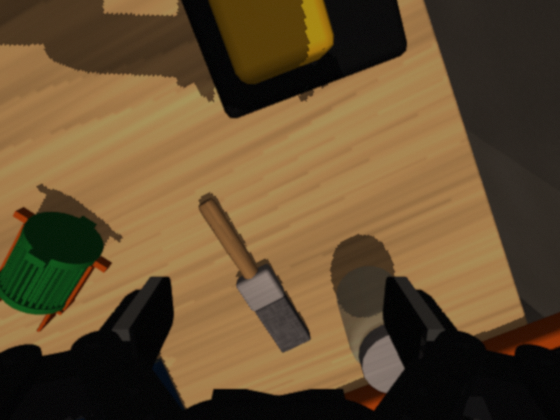

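```bash
cat >> h.py <<'E'
def proj(cm,P):
    Rm=R.from_rotvec(cm['attitude']).as_matrix(); p=(np.atleast_2d(P)-cm['eye'])@Rm
    return np.c_[cm['cx']+cm['fx']*p[:,0]/-p[:,2], cm['cy']-cm['fy']*p[:,1]/-p[:,2]]
def ray(cm,uv):
    uv=np.atleast_2d(uv); d=np.c_[(uv[:,0]-cm['cx'])/cm['fx'],-(uv[:,1]-cm['cy'])/cm['fy'],-np.ones(len(uv))]
    return d@R.from_rotvec(cm['attitude']).as_matrix().T
def onplane(cm,uv,z):
    d=ray(cm,uv); t=(z-cm['eye'][2])/d[:,2]; return cm['eye']+d*t[:,None]
E
python3 - <<'E'
from h import *
for c in ['top','side']:
    im=capture(c); cm=camera_model(c); vis=im.copy()
    for n in ['port_ring','filter','pan','extractor','tab_a','new_filter','cover','block_a','glue']:
        for k,s in enumerate(silhouettes(c,n)[:3]):
            m=s['mask']; ys,xs=np.nonzero(m)
            if len(xs)==0: continue
            print(c,n,round(float(s['score']),2),np.array(s['bbox']).astype(int).tolist(),len(xs),np.round(onplane(cm,[xs.mean(),ys.mean()],0.0)[0],3))
            np.save(f'm_{c}_{n}_{k}.npy',m)
            cs,_=cv2.findContours(m.astype(np.uint8),0,1); cv2.drawContours(vis,cs,-1,(0,255,0) if k==0 else (255,255,0),1)
    cv2.imwrite(f'pics/{c}_m.png',cv2.resize(vis[:,:,::-1],(800,600)))
print(get_state()['t'])
E
```

```text
top port_ring 0.9 [203, 159, 252, 208] 404 [0.605 0.226 0.   ]
top filter 0.89 [166, 262, 204, 292] 621 [0.271 0.368 0.   ]
top filter 0.72 [220, 168, 244, 196] 459 [0.613 0.204 0.   ]
top filter 0.4 [133, 217, 149, 277] 472 [0.4  0.54 0.  ]
top pan 0.83 [367, 167, 433, 227] 2778 [ 0.541 -0.406  0.   ]
top extractor 0.88 [168, 96, 286, 243] 13655 [0.672 0.21  0.   ]
top new_filter 0.97 [322, 143, 352, 165] 480 [ 0.713 -0.189  0.   ]
top new_filter 0.49 [130, 215, 148, 277] 521 [0.394 0.539 0.   ]
top cover 0.79 [318, 208, 361, 244] 1374 [ 0.44  -0.189  0.   ]
top cover 0.72 [220, 169, 242, 196] 432 [0.615 0.204 0.   ]
top block_a 0.83 [454, 200, 483, 239] 633 [ 0.449 -0.641  0.   ]
top block_a 0.45 [447, 207, 470, 244] 104 [ 0.44  -0.604  0.   ]
top glue 0.65 [357, 133, 378, 153] 292 [ 0.75  -0.305  0.   ]
side port_ring 0.63 [251, 146, 286, 177] 158 [0.688 0.371 0.   ]
side filter 0.72 [264, 160, 279, 173] 89 [0.68  0.334 0.   ]
side filter 0.69 [172, 179, 203, 205] 465 [0.284 0.405 0.   ]
side pan 0.61 [329, 258, 405, 327] 2944 [ 0.543 -0.399  0.   ]
side new_filter 0.82 [345, 205, 367, 239] 460 [ 0.736 -0.156  0.   ]
side cover 0.88 [288, 244, 324, 285] 1128 [ 0.441 -0.184  0.   ]
side block_a 0.69 [384, 354, 413, 388] 269 [ 0.409 -0.649 -0.   ]
side block_a 0.64 [385, 331, 419, 379] 939 [ 0.47  -0.614  0.   ]
side glue 0.58 [377, 217, 394, 253] 375 [ 0.786 -0.265  0.   ]
1.15
```

View pics/top_m.png

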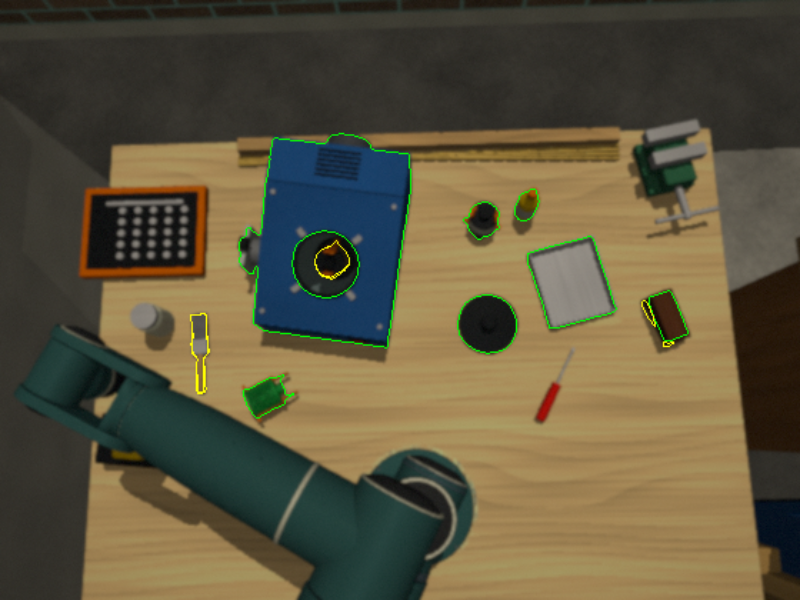

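View pics/side_m.png

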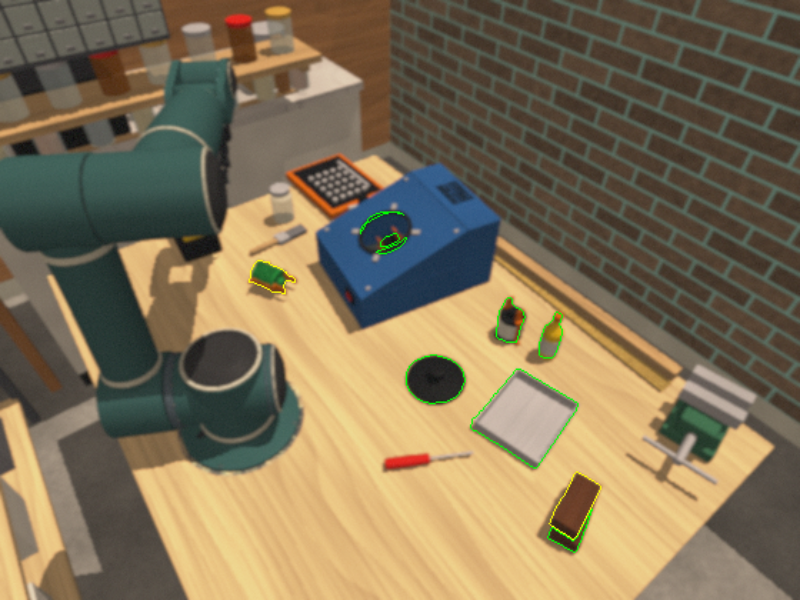

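```bash
cat >> h.py <<'E'
def extr(x,y,yaw):
    T=np.eye(4); T[:3,:3]=R.from_euler('z',yaw).as_matrix(); T[:3,3]=[x,y,0]; return T
def port(x,y,yaw):
    T=np.eye(4); T[:3,:3]=R.from_euler('y',-20,degrees=True).as_matrix(); T[:3,3]=[0,0,.172]; return extr(x,y,yaw)@T
def tr(T,P): return np.atleast_2d(P)@T[:3,:3].T+T[:3,3]
th=np.linspace(0,2*np.pi,73)[:-1]
def circ(r,z): return np.c_[r*np.cos(th),r*np.sin(th),0*th+z]
E
cat > fit1.py <<'E'
from h import *
from scipy.optimize import minimize
box=[[x,y,z] for y in(-.16,.16) for x,z in((-.15,0),(-.15,.117),(.17,.234),(.17,.235),(.327,.235),(.327,0))]
tm=np.load('m_top_extractor_0.npy'); tm=cv2.morphologyEx(tm.astype(np.uint8),cv2.MORPH_OPEN,np.ones((35,35)))
ct=camera_model('top'); cs=camera_model('side')
rm={}
for c in('top','side'):
    m=np.load(f'm_{c}_port_ring_0.npy').astype(np.uint8); k,_=cv2.findContours(m,0,1); rm[c]=cv2.convexHull(np.vstack(k))
def fill(P,sh=(420,560)):
    m=np.zeros(sh,np.uint8); h=cv2.convexHull((P*16).astype(np.int32)); cv2.fillConvexPoly(m,h,1,shift=4); return m
R_=fill(rm['top'][:,0].astype(float))
def cost(p):
    a=fill(proj(ct,tr(extr(*p),box))); c1=1-(a&tm).sum()/(a|tm).sum()
    b=fill(proj(ct,np.vstack([tr(port(*p),circ(.078,.008)),tr(port(*p),circ(.078,0.))])));c2=1-(b&R_).sum()/(b|R_).sum()
    return c1+c2
best=min((minimize(cost,[.61,.2,y],method='Nelder-Mead',options=dict(initial_simplex=[[.6,.2,y],[.62,.2,y],[.6,.22,y],[.6,.2,y+.05]])) for y in(-.2,-.1,0)),key=lambda r:r.fun)
print(best.x,best.fun); p=best.x
np.save('ext.npy',p)
T=port(*p)
for c,cm in(('top',ct),('side',cs)):
    im=cv2.imread(f'pics/{c}0.png')
    for q in proj(cm,np.vstack([tr(T,circ(.078,.008)),tr(T,circ(.07,.008)),tr(extr(*p),box)])): 
        cv2.circle(im,tuple(int(v) for v in q),0,(0,255,255),-1)
    for q in proj(cm,tr(T,[[.026,0,-.006],[-.026,0,-.006]])): cv2.circle(im,tuple(int(v) for v in q),2,(0,255,0),1)
    cx,cy=proj(cm,T[None,:3,3])[0].astype(int); cv2.imwrite(f'pics/{c}_f.png',cv2.resize(im[max(cy-110,0):cy+110,max(cx-110,0):cx+110],(600,600)))
print('pan',[np.round(onplane(cm,proj(cm,[[.541,-.406,0]]),0),3) for cm in(ct,)])
E
python3 fit1.py; python3 -c "
import cv2,numpy as np
a=cv2.imread('pics/top_f.png');b=cv2.imread('pics/side_f.png');cv2.imwrite('pics/f1.png',cv2.resize(np.hstack([a,b]),(800,400)))"
```

```text
[ 0.56212005  0.19627586 -0.14002125] 0.18681648143943652
pan [array([[ 0.541, -0.406,  0.   ]])]
```

View pics/f1.png

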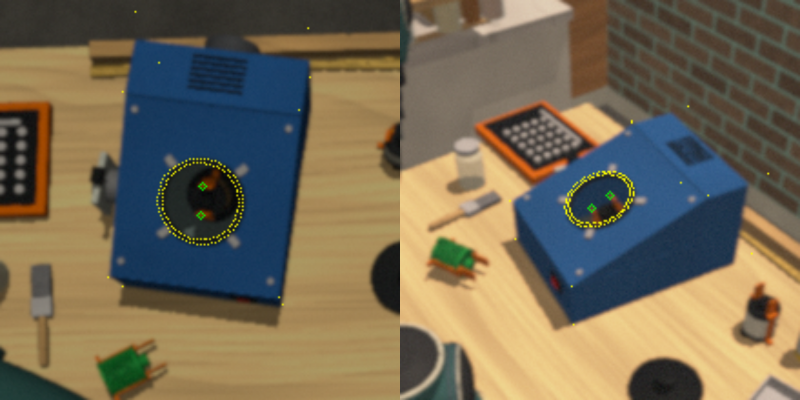

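```bash
sed -i 's/^box=.*/def mk(d): return [[x,y,z] for y in(-.16,.16) for x,z in((-.15,0),(-.15,.117),(.17,.234),(d,.235),(d,0))]/; s/tr(extr(\*p),box)/tr(extr(*p[:3]),mk(p[3]))/g; s/port(\*p)/port(*p[:3])/g; s/^best=.*/best=min((minimize(cost,[.6,.2,y,.25],method="Nelder-Mead",options=dict(initial_simplex=[[.59,.19,y,.25],[.62,.2,y,.25],[.6,.22,y,.25],[.6,.2,y+.05,.25],[.6,.2,y,.28]])) for y in(-.2,-.1,0)),key=lambda r:r.fun)/' fit1.py; python3 fit1.py; python3 -c "
import cv2,numpy as np
a=cv2.imread('pics/top_f.png');b=cv2.imread('pics/side_f.png');cv2.imwrite('pics/f2.png',cv2.resize(np.hstack([a,b]),(800,400)))"
```

```text
[ 0.56220982  0.19606063 -0.17133553  0.25730239] 0.10931324099245232
pan [array([[ 0.541, -0.406,  0.   ]])]
```

View pics/f2.png

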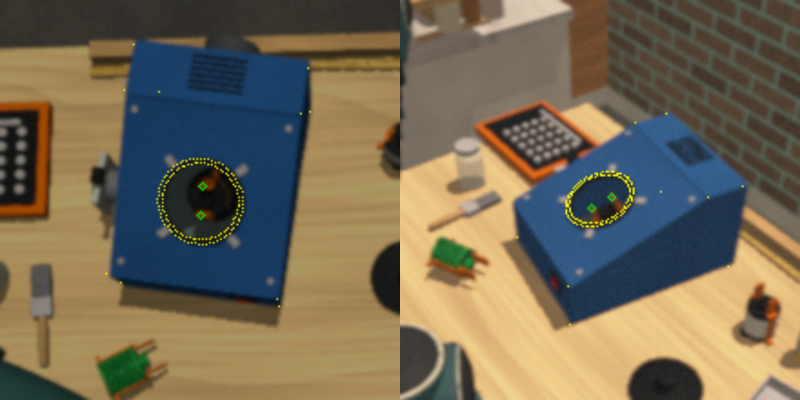

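```bash
cat >> h.py <<'E'
def tool():
    s=get_state(); T=np.eye(4); T[:3,:3]=R.from_rotvec(s['ee_rot']).as_matrix(); T[:3,3]=s['ee_pos']; return T
def delta(Tg,T=None):
    T=tool() if T is None else T
    D=np.linalg.inv(T)@Tg; return np.r_[D[:3,3]*1000, np.degrees(R.from_matrix(D[:3,:3]).as_rotvec())]
def down(P,z,roll):
    "tool pose: z axis along -P.z, tool y = P x turned by roll(deg, about P z)"
    T=P.copy(); T[:3,:3]=P[:3,:3]@R.from_euler('z',roll,degrees=True).as_matrix()@np.array([[0,1,0],[1,0,0],[0,0,-1.]])
    T[:3,3]=tr(P,[0,0,z])[0]; return T
E
python3 - <<'E'
from h import *
T=tool(); print(T.round(3)); cm=camera_model('wrist')
C=np.eye(4);C[:3,:3]=R.from_rotvec(cm['attitude']).as_matrix();C[:3,3]=cm['eye']; D=np.linalg.inv(T)@C; print(D.round(3)); np.save('cam_in_tool.npy',D)
P=port(.5622,.196,-.171); print(P.round(3))
for r in(0,180): print(r,delta(down(P,.2,r)).round(1), (down(P,.2,r)@D)[:3,3].round(3))
E
```

```text
[[-0.901  0.434 -0.     0.293]
 [ 0.434  0.901 -0.     0.608]
 [ 0.    -0.    -1.     0.248]
 [ 0.     0.     0.     1.   ]]
[[ 0.002  0.955  0.296  0.077]
 [ 1.    -0.002 -0.001 -0.   ]
 [-0.     0.296 -0.955 -0.126]
 [ 0.     0.     0.     1.   ]]
[[ 0.926  0.17  -0.337  0.562]
 [-0.16   0.985  0.058  0.196]
 [ 0.342  0.     0.94   0.172]
 [ 0.     0.     0.     1.   ]]
0 [-355.7 -273.2 -111.7  -17.1  -12.9   73.3] [0.465 0.29  0.478]
180 [-355.7 -273.2 -111.7   13.9  -18.5 -104.7] [0.44  0.139 0.479]
```

```bash
python3 - <<'E'
from h import *
P=port(.5622,.196,-.171)
print(delta(down(P,.15,0)).round(1),down(P,.15,0)[:3,3])
E
```

```text
[-372.1 -268.5  -64.7  -17.1  -12.9   73.3] [0.51164523 0.20473012 0.31295389]
```

Call:
{"op": "servo_tool", "data": {
  "increments": [
    [0,0,-50,0,0,0],
    [-40,-30,-100,-2,-1,8],
    [-80,-60,-120,-4,-3,16],
    [-120,-90,-120,-6,-4,24],
    [-160,-120,-120,-7,-5,32],
    [-200,-150,-120,-9,-7,40],
    [-240,-180,-110,-11,-8,48],
    [-280,-210,-95,-13,-10,56],
    [-320,-235,-80,-15,-11,64],
    [-350,-255,-70,-16,-12,70],
    [-372,-268,-65,-17,-13,73],
    [-372,-268,-65,-17,-13,73],
    [-372,-268,-65,-17,-13,73],
    [-372,-268,-65,-17,-13,73]
  ]
}}

```text
t: 2.55
ee_pos: [0.5115, 0.2059, 0.3138]
ee_rot: [2.179, 1.847, 0.322]
contact_force: [0.2, 0.4, -0.5]
opening: 0.0857
```

```bash
python3 - <<'E'
from h import *
s=get_state(); print({k:np.round(v,4).tolist() for k,v in s.items()})
cm=camera_model('wrist'); im=save('wrist','w1.png')
P=port(.5622,.196,-.171)
v=im[:,:,::-1].copy()
for p in np.vstack([circ(.078,.008),circ(.07,.008)]): pass
for q in proj(cm,tr(P,np.vstack([circ(.078,.008),circ(.07,.008),circ(.036,-.048),[[.026,0,-.006],[-.026,0,-.006]]]))): cv2.circle(v,tuple(int(a) for a in q),1,(0,255,255),-1)
cv2.imwrite('pics/w1o.png',v)
for n in ['filter','port_ring','tab_a']:
    for s in silhouettes('wrist',n)[:2]: print(n,s['score'],s['bbox'])
E
```

```text
{'t': 2.55, 'q': [0.4326, -0.3358, 1.7786, -0.1981, 1.4115, 0.6006], 'qd': [0.013, 0.0033, -0.0025, -0.0029, -0.0017, 0.0001], 'tau': [-1.4001, -36.601, -64.5296, -0.9829, -1.3715, -0.0007], 'ee_pos': [0.5115, 0.2059, 0.3138], 'ee_rot': [2.1792, 1.8466, 0.3223], 'contact_force': [0.1565, 0.4115, -0.5197], 'ft_torque': [0.0272, 0.1337, -0.0395], 'opening': 0.0857}
filter 0.77 [233.5, 139.7, 323.2, 226.1]
port_ring 0.88 [176.7, 94.6, 381.5, 294.2]
tab_a 0.84 [236.4, 166.4, 251.6, 215.4]
tab_a 0.7 [304.2, 167.9, 324.7, 216.5]
```

View pics/w1o.png

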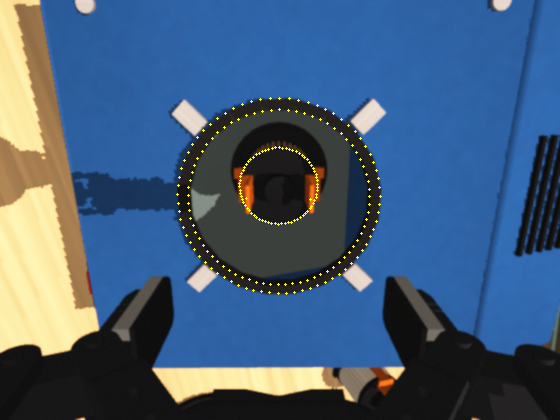

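View pics/w1.png

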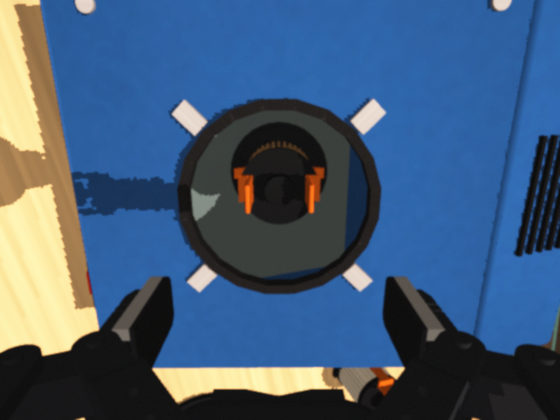

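```bash
cat > ov.py <<'E'
from h import *
import sys
def model():
    E=[]
    def poly(p): E.append(np.array(p+[p[0]],float)*1e-3)
    for r,z in((36,74),(14,90),):
        E.append(np.vstack([circ(r,z),circ(r,z)[:1]])*1e-3)
    for s in(1,-1):
        for z in(116,): poly([[s*24,-12,z],[s*28,-12,z],[s*28,12,z],[s*24,12,z]])
        poly([[s*28,-12,75],[s*28,12,75],[s*28,12,116],[s*28,-12,116]])
    return E
def draw(v,cm,T,k=3):
    for e in model():
        cv2.polylines(v,[np.int32((proj(cm,tr(T,e))+.5)*k)],False,(0,255,0),1)
E
python3 - <<'E'
from ov import *
P=port(.5622,.196,-.171); F=P.copy(); F[:3,3]=tr(P,[0,0,-.122])[0]
cm=camera_model('wrist'); v=cv2.resize(cv2.imread('pics/w1.png'),None,fx=5,fy=5,interpolation=2)
draw(v,cm,F,5); cv2.imwrite('pics/w1f.png',v[550:1150,1000:1800])
E
```

```text
(no output)
```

View pics/w1f.png

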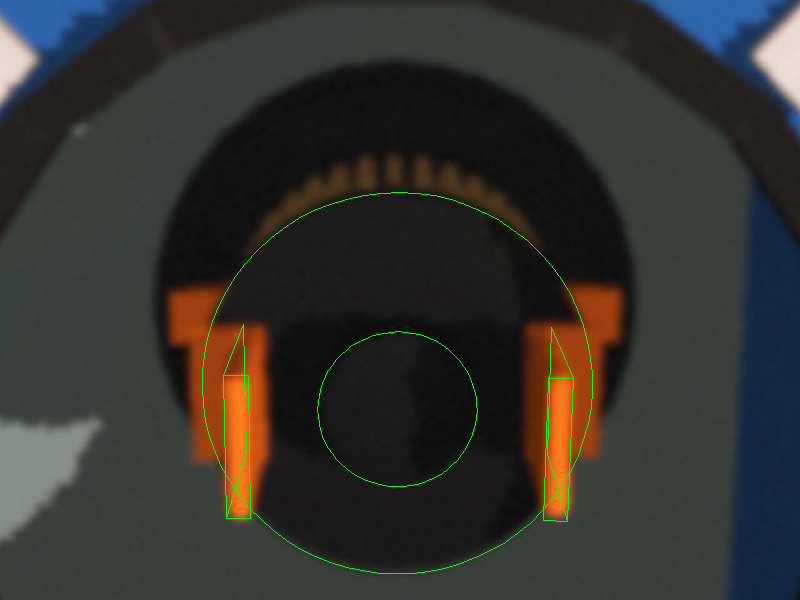

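```bash
python3 - <<'E'
from h import *
P=port(.5622,.196,-.171)
print(delta(down(P,.05,0)).round(1),delta(down(P,-.02,0)).round(1))
E
```

```text
[ -1.3   0.2 100.7  -0.    0.    0.4] [ -1.2   0.2 170.7  -0.    0.    0.4]
```

Call:
{"op": "servo_tool", "data": {
  "increments": [
    [-1.2,0.2,25,0,0,0.4],
    [-1.2,0.2,50,0,0,0.4],
    [-1.2,0.2,70,0,0,0.4],
    [-1.2,0.2,85,0,0,0.4],
    [-1.2,0.2,95,0,0,0.4],
    [-1.2,0.2,100,0,0,0.4],
    [-1.2,0.2,100,0,0,0.4]
  ],
  "grip": 76
}}

```text
t: 3.45
ee_pos: [0.5454, 0.1982, 0.2192]
ee_rot: [2.187, 1.838, 0.322]
contact_force: [0.8, 0.1, 1.0]
opening: 0.0759
```

```bash
python3 - <<'E'
from ov import *
P=port(.5622,.196,-.171); F=P.copy(); F[:3,3]=tr(P,[0,0,-.122])[0]
print(delta(down(P,-.02,0)).round(1))
cm=camera_model('wrist'); im=save('wrist','w2.png'); v=cv2.resize(im[:,:,::-1],None,fx=3,fy=3)
draw(v,cm,F,3); cv2.imwrite('pics/w2f.png',v[660:1260,400:1200])
E
```

```text
[ 0.8 -0.2 70.2 -0.1  0.1 -0.1]
```

View pics/w2f.png

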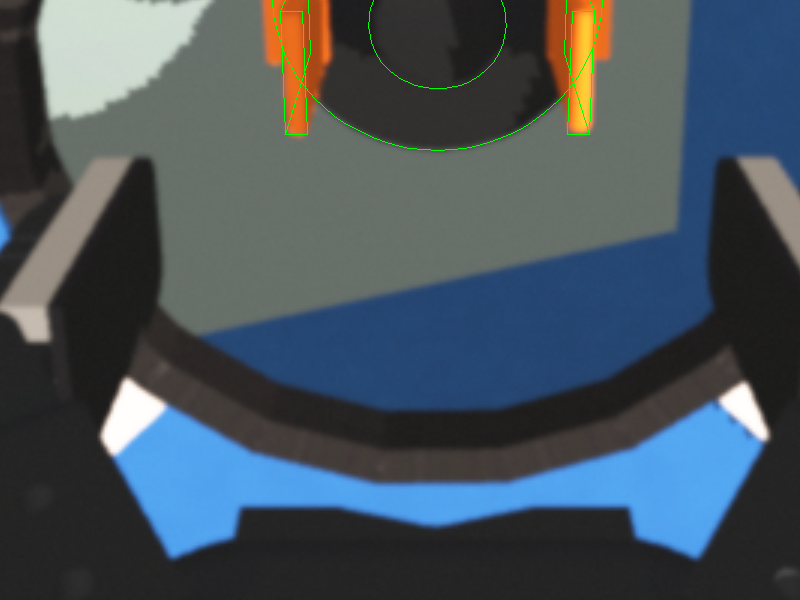

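Call:
{"op": "servo_tool", "data": {
  "increments": [
    [0.5,0,15,0,0,0],
    [0.5,0,30,0,0,0],
    [0.5,0,42,0,0,0],
    [0.5,0,52,0,0,0],
    [0.5,0,62,0,0,0],
    [0.5,0,69,0,0,0],
    [0.5,0,69,0,0,0],
    [0.5,0,69,0,0,0]
  ]
}}

```text
t: 4.3
ee_pos: [0.5687, 0.1945, 0.1547]
ee_rot: [2.187, 1.838, 0.323]
contact_force: [-0.3, -0.8, 1.0]
opening: 0.0762
```

```bash
python3 - <<'E'
from ov import *
P=port(.5622,.196,-.171)
print(delta(down(P,-.02,0)).round(1))
save('wrist','w3.png');save('side','s3.png')
E
```

```text
[ 0.3 -0.4  1.5 -0.   0.1 -0.1]
```

View pics/w3.png

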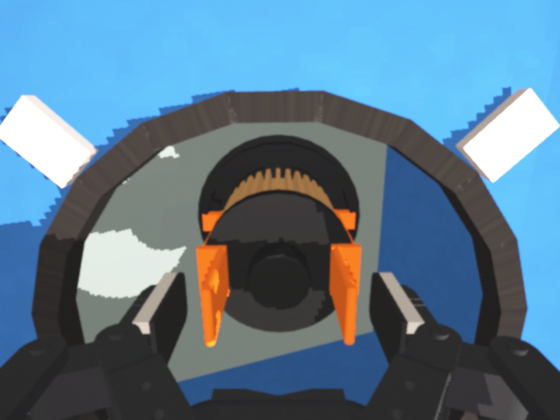

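Call:
{"op": "servo_tool", "data": {
  "increments": [
    [0,0,1,0,0,0],
    [0,0,1,0,0,0],
    [0,0,1,0,0,0],
    [0,0,1,0,0,0],
    [0,0,1,0,0,0],
    [0,0,1,0,0,0],
    [0,0,1,0,0,0],
    [0,0,1,0,0,0]
  ],
  "grip": 34
}}

```text
t: 5.2
ee_pos: [0.5691, 0.1949, 0.1558]
ee_rot: [2.186, 1.838, 0.326]
contact_force: [-14.2, 0.8, 18.1]
opening: 0.0351
```

```bash
python3 - <<'E'
from ov import *
P=port(.5622,.196,-.171)
print(delta(down(P,-.02,0)).round(1)); s=get_state(); print(s['opening'],s['contact_force'],s['ft_torque'])
save('wrist','w4.png')
E
```

```text
[-0.1 -1.1  2.4  0.1  0.  -0.1]
0.03508513533573189 [-14.20807024   0.8295397   18.09205201] [-0.1393737   1.50829573 -0.06656957]
```

View pics/w4.png

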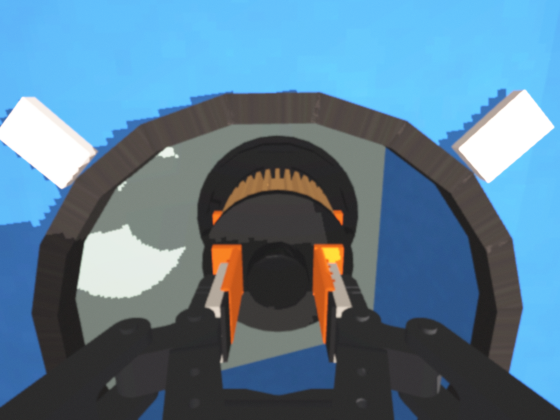

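Call:
{"op": "servo_tool", "data": {
  "increments": [
    [0,0,0,0,0,0],
    [0,0,-1,0,0,0],
    [0,0,-1,0,0,0],
    [0,0,-1,0,0,0]
  ],
  "grip": 25
}}

```text
t: 5.65
ee_pos: [0.5689, 0.1949, 0.156]
ee_rot: [2.186, 1.838, 0.325]
contact_force: [-6.0, 1.6, 10.4]
opening: 0.0343
```

```bash
python3 - <<'E'
from ov import *
P=port(.5622,.196,-.171)
print(delta(down(P,-.02,0)).round(1)); s=get_state(); print(s['opening'],s['contact_force']@P[:3,:3],s['ft_torque'])
save('wrist','w5.png')
E
```

```text
[-0.1 -0.9  2.6  0.   0.  -0.1]
0.03434203224051348 [-2.28417014  0.5752931  11.91079308] [0.00164468 0.61530394 0.0573554 ]
```

View pics/w5.png

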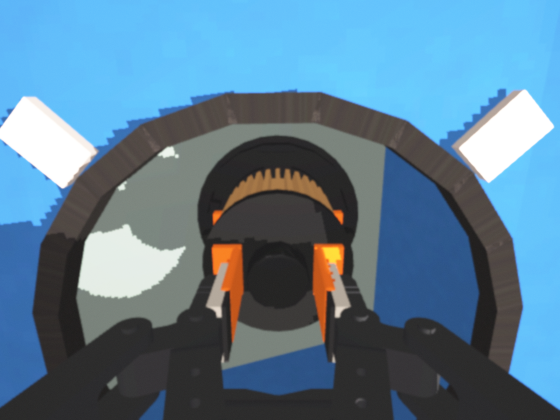

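Call:
{"op": "servo_tool", "data": {
  "increments": [
    [0,0,-1,0,0,-3],
    [0,0,-1,0,0,-6],
    [0,0,-1,0,0,-9],
    [0,0,-1,0,0,-12],
    [0,0,-1,0,0,-15],
    [0,0,-1,0,0,-15]
  ]
}}

```text
t: 6.3
ee_pos: [0.5685, 0.1946, 0.1559]
ee_rot: [1.912, 2.092, 0.268]
contact_force: [-0.8, 0.3, 3.8]
opening: 0.0345
```

```bash
python3 - <<'E'
from ov import *
P=port(.5622,.196,-.171)
print(delta(down(P,-.02,0)).round(1)); s=get_state(); print(s['opening'],s['contact_force']@P[:3,:3],s['ft_torque']@P[:3,:3])
save('wrist','w6.png')
E
```

```text
[ 0.4 -0.5  2.7  0.   0.1 15. ]
0.03450272366315136 [0.53901273 0.12742571 3.88084332] [ 0.01678011 -0.03910588  0.04333334]
```

View pics/w6.png

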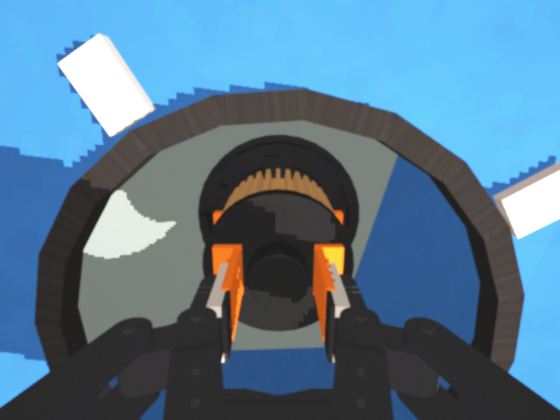

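Call:
{"op": "servo_tool", "data": {
  "increments": [
    [0,0,0,0,0,-4],
    [0,0,0,0,0,-8],
    [0,0,0,0,0,-12],
    [0,0,0,0,0,-16],
    [0,0,0,0,0,-20],
    [0,0,0,0,0,-24],
    [0,0,0,0,0,-28],
    [0,0,0,0,0,-30],
    [0,0,0,0,0,-30]
  ]
}}

```text
t: 7.25
ee_pos: [0.5686, 0.1947, 0.156]
ee_rot: [1.294, 2.488, 0.149]
contact_force: [0.1, -0.5, 4.9]
opening: 0.0343
```

```bash
python3 - <<'E'
from ov import *
P=port(.5622,.196,-.171)
print(delta(down(P,-.02,45)).round(1)); s=get_state(); print(s['opening'],s['contact_force']@P[:3,:3],s['ft_torque']@P[:3,:3])
for z in(.02,.115,.16):print(delta(down(P,z,45)).round(1))
save('wrist','w7.png')
E
```

```text
[ 0.6 -0.3  2.7 -0.   0.  -0.2]
0.034318172296151465 [ 1.85201182 -0.4947121   4.54199265] [ 0.1029858  -0.20908533  0.02049639]
[  0.6  -0.3 -37.3  -0.    0.   -0.2]
[   0.5   -0.4 -132.3   -0.     0.    -0.2]
[   0.5   -0.4 -177.3   -0.     0.    -0.2]
```

View pics/w7.png

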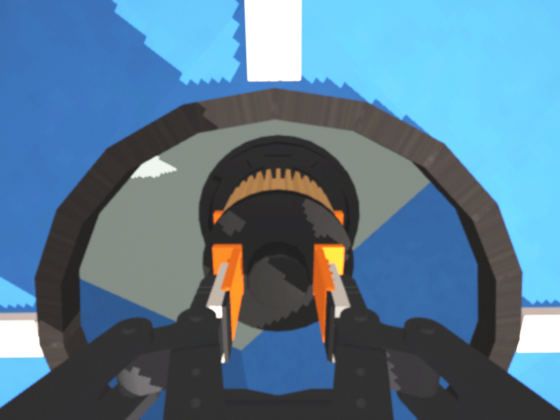

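Turned 45° freely. Now a slow draw along the axis.

Call:
{"op": "servo_tool", "data": {
  "increments": [
    [0,0,-3,0,0,0],
    [0,0,-6,0,0,0],
    [0,0,-10,0,0,0],
    [0,0,-15,0,0,0],
    [0,0,-20,0,0,0],
    [0,0,-20,0,0,0]
  ]
}}

```text
t: 7.9
ee_pos: [0.5617, 0.196, 0.1753]
ee_rot: [1.293, 2.489, 0.149]
contact_force: [0.1, 0.1, -3.3]
opening: 0.0343
```

```bash
python3 - <<'E'
from ov import *
P=port(.5622,.196,-.171)
print(delta(down(P,-.02,45)).round(1)); s=get_state(); print(s['opening'],s['contact_force'])
save('wrist','w8.png')
E
```

```text
[ 0.6 -0.3 23.3 -0.   0.  -0.1]
0.03425149430117101 [ 0.06568595  0.07397251 -3.32784589]
```

View pics/w8.png

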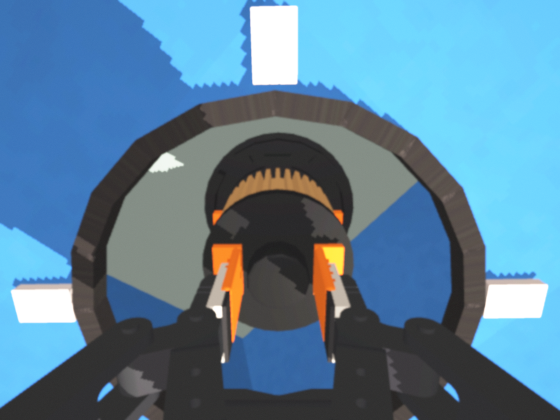

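Call:
{"op": "servo_tool", "data": {
  "increments": [
    [0,0,-12,0,0,0],
    [0,0,-26,0,0,0],
    [0,0,-42,0,0,0],
    [0,0,-58,0,0,0],
    [0,0,-74,0,0,0],
    [0,0,-92,0,0,0],
    [0,0,-112,0,0,0],
    [0,0,-134,0,0,0],
    [0,0,-152,0,0,0],
    [0,0,-160,0,0,0],
    [0,0,-160,0,0,0]
  ]
}}

```text
t: 9.05
ee_pos: [0.5076, 0.2055, 0.3263]
ee_rot: [1.293, 2.488, 0.15]
contact_force: [-0.0, -0.6, -3.2]
opening: 0.0345
```

```bash
cat > fitpan.py <<'E'
from h import *
from scipy.optimize import minimize
def mk(): return [[x,y,z] for x in(-.1,.1) for y in(-.085,.085) for z in(0,.03)]
def fill(P):
    m=np.zeros((420,560),np.uint8); h=cv2.convexHull(np.int32(np.round(P*16))); cv2.fillConvexPoly(m,h,1,shift=4); return m
M={c:(camera_model(c),np.load(f'm_{c}_pan_0.npy').astype(np.uint8)) for c in('top','side')}
def cost(p,cs=('top','side')):
    r=0
    for c in cs:
        cm,m=M[c]; a=fill(proj(cm,tr(extr(*p),mk()))); r+=1-(a&m).sum()/(a|m).sum()
    return r
for cs in(('top',),('side',),('top','side')):
    b=min((minimize(cost,[.54,-.4,y],args=(cs,),method='Nelder-Mead',options=dict(initial_simplex=[[.53,-.41,y],[.55,-.41,y],[.54,-.39,y],[.54,-.4,y+.2]])) for y in np.arange(0,3.1,.3)),key=lambda r:r.fun)
    print(cs,b.x.round(4),b.fun)
np.save('pan.npy',b.x)
for c in M:
    im=cv2.resize(cv2.imread(f'pics/{c}0.png'),None,fx=4,fy=4)
    q=np.int32((proj(M[c][0],tr(extr(*b.x),mk()))+.5)*4)
    for k in q: cv2.circle(im,tuple(int(t) for t in k),4,(0,255,0),1)
    x,y=q.mean(0).astype(int); cv2.imwrite(f'pics/pan_{c}.png',im[y-200:y+200,x-200:x+200])
cv2.imwrite('pics/pan.png',np.hstack([cv2.imread(f'pics/pan_{c}.png') for c in M]))
E
python3 fitpan.py
python3 - <<'E'
from h import *
s=get_state(); print(s['q'].round(2),s['opening'],s['contact_force'])
save('wrist','w9.png'); save('side','s9.png')
a=cv2.imread('pics/w9.png');b=cv2.imread('pics/s9.png');cv2.imwrite('pics/c9.png',cv2.resize(np.hstack([a,b]),(800,300)))
E
```

```text
('top',) [ 0.5385 -0.4015  3.3844] 0.02630655910206947
('side',) [ 0.5392 -0.4004  0.2402] 0.013786146603900429
('top', 'side') [ 0.5387 -0.4003  0.2412] 0.04808729816559065
[ 0.44 -0.34  1.77 -0.2   1.43 -0.18] 0.034535855883513024 [-3.47815386e-04 -5.59004013e-01 -3.23501077e+00]
```

View pics/pan.png

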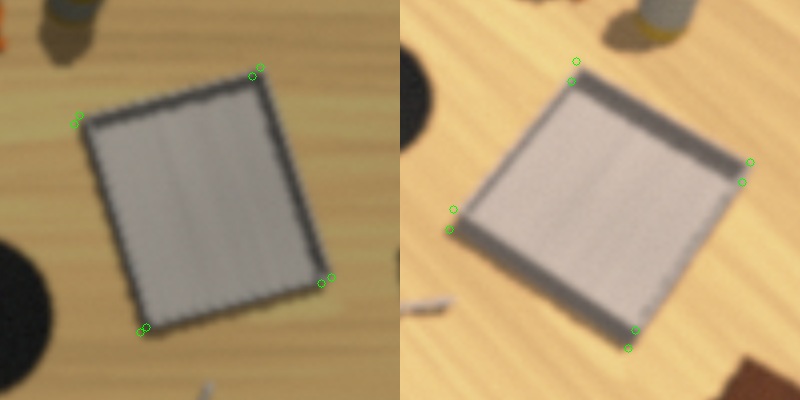

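View pics/c9.png

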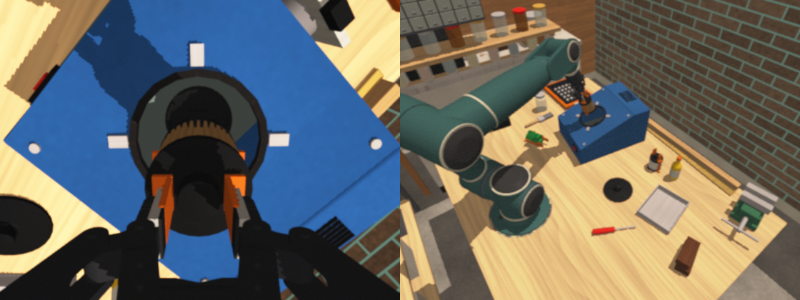

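```bash
cat > path.py <<'E'
from h import *
from scipy.spatial.transform import Slerp
T=tool(); p=np.load('pan.npy')
yaw=p[2]
# candidates tool yaw: current flattened x-axis turned by -1.08
x=T[:3,0]; a=np.arctan2(x[1],x[0])-1.08
G=np.eye(4); G[:3,0]=[np.cos(a),np.sin(a),0]; G[:3,2]=[0,0,-1]; G[:3,1]=np.cross(G[:3,2],G[:3,0])
G[:3,3]=[p[0],p[1],.26]
np.save('goal.npy',G)
sl=Slerp([0,1],R.from_matrix([T[:3,:3],G[:3,:3]]))
s=np.r_[np.linspace(0,1,18)[1:],1,1]; s=s*s*(3-2*s)
for k in s:
    I=np.eye(4); I[:3,:3]=sl(k).as_matrix(); I[:3,3]=T[:3,3]*(1-k)+G[:3,3]*k; I[2,3]+=.10*np.sin(np.pi*min(1,k**.6))
    d=delta(I,T); print(np.r_[d[:3].round(0),d[3:].round(1)].tolist(),',', I[:3,3].round(2))
E
python3 path.py
```

```text
[-10.0, 1.0, -17.0, 0.2, 0.0, 0.6] , [0.51 0.2  0.34]
[-29.0, -3.0, -36.0, 0.8, 0.2, 2.4] , [0.51 0.18 0.36]
[-56.0, -13.0, -52.0, 1.7, 0.4, 5.2] , [0.51 0.16 0.38]
[-89.0, -28.0, -62.0, 2.9, 0.7, 8.8] , [0.51 0.12 0.4 ]
[-125.0, -49.0, -66.0, 4.3, 1.0, 13.1] , [0.51 0.08 0.4 ]
[-165.0, -74.0, -63.0, 5.8, 1.4, 18.0] , [0.52 0.03 0.41]
[-205.0, -103.0, -53.0, 7.5, 1.8, 23.2] , [ 0.52 -0.02  0.4 ]
[-247.0, -135.0, -38.0, 9.3, 2.2, 28.7] , [ 0.52 -0.07  0.39]
[-288.0, -167.0, -19.0, 11.1, 2.6, 34.3] , [ 0.52 -0.12  0.37]
[-327.0, -201.0, 3.0, 12.9, 3.1, 39.7] , [ 0.53 -0.18  0.35]
[-365.0, -233.0, 25.0, 14.6, 3.5, 45.0] , [ 0.53 -0.23  0.33]
[-399.0, -263.0, 47.0, 16.2, 3.8, 49.8] , [ 0.53 -0.27  0.31]
[-430.0, -289.0, 66.0, 17.6, 4.2, 54.2] , [ 0.53 -0.32  0.3 ]
[-455.0, -312.0, 83.0, 18.7, 4.4, 57.8] , [ 0.54 -0.35  0.28]
[-475.0, -329.0, 96.0, 19.6, 4.7, 60.6] , [ 0.54 -0.38  0.27]
[-488.0, -340.0, 104.0, 20.2, 4.8, 62.3] , [ 0.54 -0.39  0.26]
[-492.0, -344.0, 107.0, 20.4, 4.8, 63.0] , [ 0.54 -0.4   0.26]
[-492.0, -344.0, 107.0, 20.4, 4.8, 63.0] , [ 0.54 -0.4   0.26]
[-492.0, -344.0, 107.0, 20.4, 4.8, 63.0] , [ 0.54 -0.4   0.26]
```

Call:
{"op": "servo_tool", "data": {
  "increments": [
    [-10,1,-17,0.2,0,0.6],
    [-29,-3,-36,0.8,0.2,2.4],
    [-56,-13,-52,1.7,0.4,5.2],
    [-89,-28,-62,2.9,0.7,8.8],
    [-125,-49,-66,4.3,1,13],
    [-165,-74,-63,5.8,1.4,18],
    [-205,-103,-53,7.5,1.8,23],
    [-247,-135,-38,9.3,2.2,28.7],
    [-288,-167,-19,11,2.6,34],
    [-327,-201,3,13,3,40],
    [-365,-233,25,14.6,3.5,45],
    [-399,-263,47,16.2,3.8,50],
    [-430,-289,66,17.6,4.2,54],
    [-455,-312,83,18.7,4.4,58],
    [-475,-329,96,19.6,4.7,60.6],
    [-488,-340,104,20.2,4.8,62.3],
    [-492,-344,107,20.4,4.8,63],
    [-492,-344,107,20.4,4.8,63],
    [-492,-344,107,20.4,4.8,63]
  ]
}}

```text
t: 11.05
ee_pos: [0.539, -0.3996, 0.2604]
ee_rot: [2.699, 1.605, 0.001]
contact_force: [-1.0, -0.0, -3.4]
opening: 0.0342
```

```bash
python3 - <<'E'
from h import *
s=get_state(); print(s['t'],s['ee_pos'],s['q'].round(2),s['opening'],s['contact_force'],s['ft_torque'])
T=tool();print(T.round(3)); G=np.load('goal.npy'); G[2,3]=.112; print(delta(G).round(1))
a=save('wrist','w10.png');b=save('side','s10.png');c=save('top','t10.png')
cv2.imwrite('pics/c10.png',cv2.resize(np.hstack([a,b[150:,200:560][:, :],])[:,:,::-1] if 0 else np.hstack([a,b])[:,:,::-1],(800,300)))
cv2.imwrite('pics/s10c.png',cv2.resize(b[150:390,240:560,::-1],(800,600)))
E
```

```text
11.05 [ 0.53902937 -0.39959221  0.26042421] [-0.68  0.1   1.44  0.    1.6  -0.18] 0.0341877778323153 [-0.99836033 -0.03629647 -3.43181368] [-0.05756753  0.02625725  0.00285119]
[[ 0.477  0.879  0.001  0.539]
 [ 0.879 -0.477 -0.    -0.4  ]
 [ 0.     0.001 -1.     0.26 ]
 [ 0.     0.     0.     1.   ]]
[-8.000e-01 -1.000e-01  1.484e+02  1.000e-01 -0.000e+00  0.000e+00]
```

View pics/s10c.png

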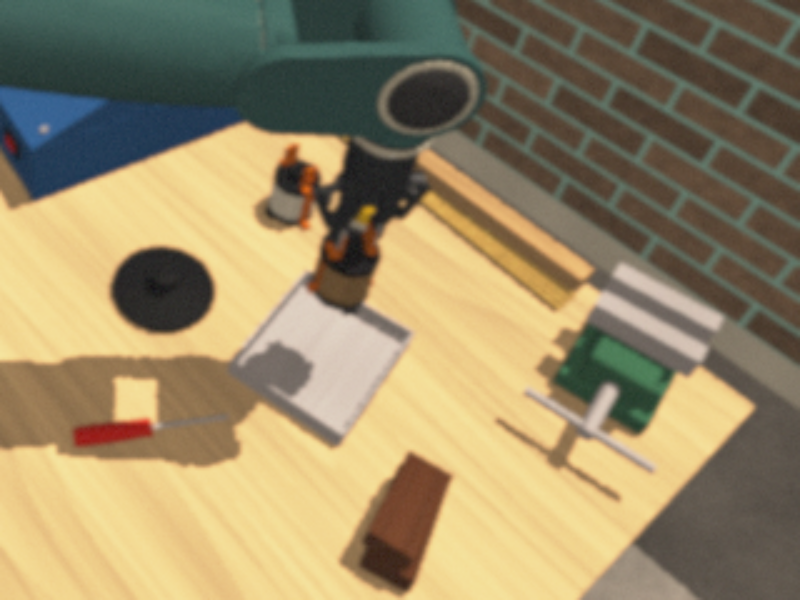

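View pics/w10.png

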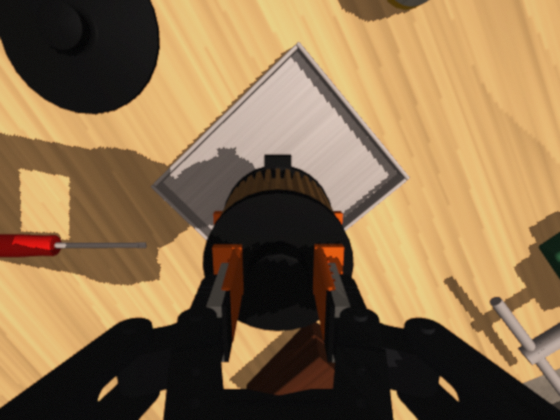

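Call:
{"op": "servo_tool", "data": {
  "increments": [
    [-0.8,0,20,0,0,0],
    [-0.8,0,45,0,0,0],
    [-0.8,0,70,0,0,0],
    [-0.8,0,92,0,0,0],
    [-0.8,0,112,0,0,0],
    [-0.8,0,126,0,0,0],
    [-0.8,0,136,0,0,0],
    [-0.8,0,142,0,0,0],
    [-0.8,0,142,0,0,0],
    [-0.8,0,142,0,0,0]
  ]
}}

```text
t: 12.2
ee_pos: [0.5389, -0.4012, 0.119]
ee_rot: [2.699, 1.604, 0.002]
contact_force: [0.9, -0.1, -3.9]
opening: 0.0343
```

```bash
python3 - <<'E'
from h import *
s=get_state(); print(s['ee_pos'],s['opening'],s['contact_force'])
b=save('side','s11.png')
cv2.imwrite('pics/s11c.png',cv2.resize(b[200:350,280:480,::-1],(800,600)))
E
```

```text
[ 0.53892595 -0.40123505  0.11904407] 0.034279335031097855 [ 0.90639691 -0.12559435 -3.87656261]
```

View pics/s11c.png

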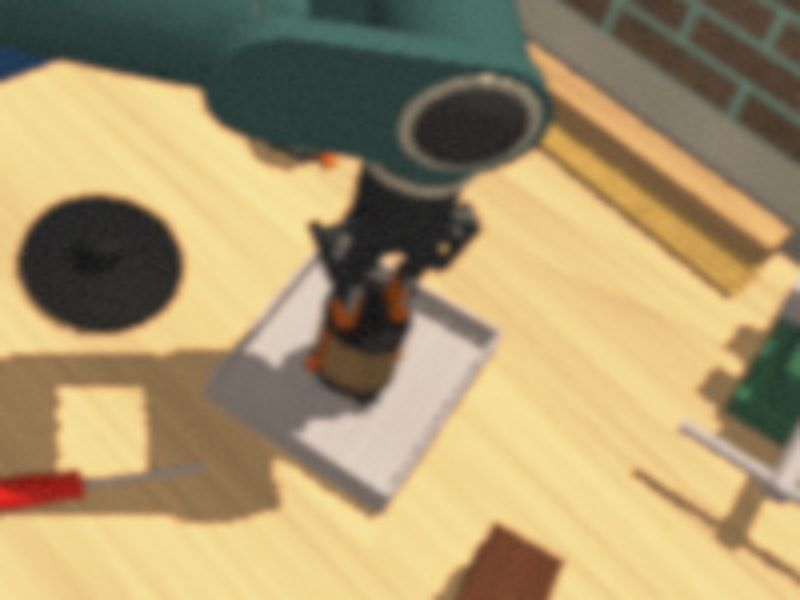

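Inside the pan. Lower gently in small calls, watching force.

Call:
{"op": "servo_tool", "data": {
  "increments": [
    [0,0,1.5,0,0,0],
    [0,0,3,0,0,0],
    [0,0,4.5,0,0,0],
    [0,0,6,0,0,0],
    [0,0,7,0,0,0],
    [0,0,7,0,0,0]
  ]
}}

```text
t: 12.85
ee_pos: [0.5386, -0.401, 0.111]
ee_rot: [2.701, 1.604, 0.001]
contact_force: [0.2, -1.3, -2.8]
opening: 0.0344
```

Call:
{"op": "servo_tool", "data": {
  "increments": [
    [0,0,0.7,0,0,0],
    [0,0,1.4,0,0,0],
    [0,0,2,0,0,0],
    [0,0,2,0,0,0]
  ]
}}

```text
t: 13.25
ee_pos: [0.5387, -0.401, 0.1092]
ee_rot: [2.7, 1.604, 0.001]
contact_force: [-0.1, -0.6, -2.5]
opening: 0.0337
```

Call:
{"op": "servo_tool", "data": {
  "increments": [
    [0,0,0.5,0,0,0],
    [0,0,1,0,0,0],
    [0,0,1,0,0,0]
  ]
}}

```text
t: 13.55
ee_pos: [0.5389, -0.4011, 0.1091]
ee_rot: [2.7, 1.604, 0.002]
contact_force: [-1.2, 3.8, 6.2]
opening: 0.0342
```

Call:
{"op": "servo_tool", "data": {
  "increments": [
    [0,0,-0.5,0,0,0],
    [0,0,-0.5,0,0,0]
  ]
}}

```text
t: 13.75
ee_pos: [0.5388, -0.4011, 0.1091]
ee_rot: [2.7, 1.604, 0.002]
contact_force: [-0.1, 3.1, 4.1]
opening: 0.0343
```

Call:
{"op": "servo_tool", "data": {
  "increments": [
    [0,0,0,0,0,0],
    [0,0,0,0,0,0],
    [0,0,0,0,0,0],
    [0,0,0,0,0,0],
    [0,0,0,0,0,0],
    [0,0,0,0,0,0]
  ],
  "grip": 74
}}

```text
t: 14.35
ee_pos: [0.5387, -0.4011, 0.1088]
ee_rot: [2.7, 1.604, 0.001]
contact_force: [1.3, 0.5, -0.3]
opening: 0.0739
```

```bash
python3 - <<'E'
from h import *
s=get_state(); print(s['ee_pos'],s['opening'],s['contact_force'])
b=save('side','s12.png'); save('wrist','w12.png')
cv2.imwrite('pics/s12c.png',cv2.resize(b[200:350,280:480,::-1],(800,600)))
E
```

```text
[ 0.53870916 -0.40110096  0.10877217] 0.0738710558762461 [ 1.30841369  0.49337395 -0.27685905]
```

View pics/w12.png

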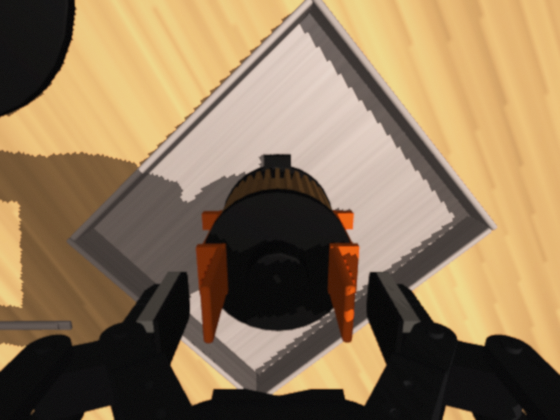

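Released, tabs sprung out, pads clear on both sides. Retreat straight up.

Call:
{"op": "servo_tool", "data": {
  "increments": [
    [0,0,-8,0,0,0],
    [0,0,-20,0,0,0],
    [0,0,-35,0,0,0],
    [0,0,-60,0,0,0],
    [0,0,-90,0,0,0],
    [0,0,-120,0,0,0],
    [0,0,-145,0,0,0],
    [0,0,-155,0,0,0],
    [0,0,-155,0,0,0]
  ]
}}

```text
t: 15.35
ee_pos: [0.5388, -0.4012, 0.2659]
ee_rot: [2.698, 1.603, 0.003]
contact_force: [0.7, 0.6, -0.4]
opening: 0.074
```

```bash
python3 - <<'E'
from ov import *
s=get_state(); print(s['ee_pos'],s['opening'],s['contact_force'],s['t'])
b=save('side','s13.png'); t=save('top','t13.png'); w=save('wrist','w13.png')
cm=camera_model('wrist')
F=np.eye(4); G=np.load('goal.npy'); F[:3,:3]=G[:3,:3]@np.array([[0,1,0],[1,0,0],[0,0,-1.]]); F[:3,3]=[.5387,-.4011,.004]
v=w[:,:,::-1].copy(); draw(v,cm,F,1); cv2.imwrite('pics/w13f.png',v)
cv2.imwrite('pics/c13.png',cv2.resize(np.hstack([b,t])[:,:,::-1],(800,300)))
E
```

```text
[ 0.53878574 -0.4012102   0.26587764] 0.07396135399619504 [ 0.67639888  0.60957797 -0.39692398] 15.35
```

View pics/w13f.png

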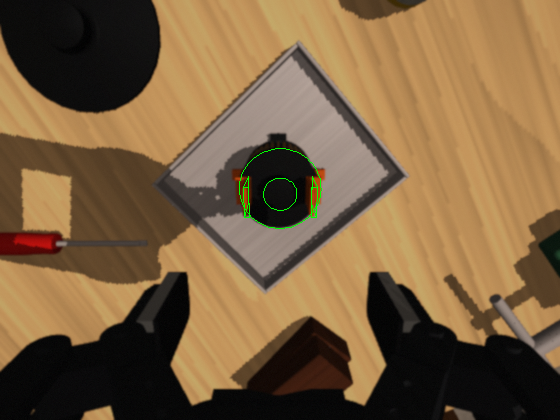

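View pics/c13.png

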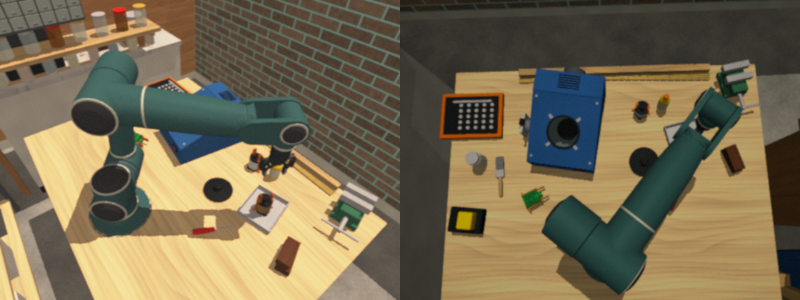

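The filter stands upright in the pan with its tabs sprung out. The seat is empty and everything else looks unmoved. I'm handing the job in.

```bash
python3 -c "
from station import *
print(job_done())"
```

```text
the job is handed in; nothing more can be done
None
```

The dusty filter is out of the extractor and standing upright near the middle of the pan, let go. I handed the job in at about 15.4 s.

- **Squeeze and turn:** I squeezed both tabs and turned the filter 45° anticlockwise. It turned freely, with almost no torque on the wrist. Closing the fingers briefly pressed about 23 N on the filter, and I eased that off before turning.
- **Lift out:** I drew the filter straight out along the port's axis. The readings I took during and after the lift showed only its weight of about 3 N, with no sign of touching the rim.
- **Set down:** I lowered it in small steps until the wrist force changed by about 9 N, then opened the fingers and moved straight up clear of it.

**Last checks:** The wrist picture matches an upright filter at the pan's centre to within about 1–2 mm. Both tabs are sprung out, and the robot is touching nothing. In the side and top pictures the seat is empty and the other things I can see look unmoved.

**Disagreement:** With the tabs squeezed, the gripper read an opening of 34 mm, but the tabs should measure 42 mm. The pictures and the free turn showed a full squeeze, so I took this as an offset in the reading.

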